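# Clamp the honey jar with the ratchet jar vice

### The arm

A 6-joint arm with a two-finger parallel gripper is mounted at the origin on the work surface. World frame = base frame: x ahead of the robot, y to its left, z up, the work surface at z = 0. Lengths are in m, angles in degrees, forces in N, time in s.
With the tool pointing down it reaches from about 0.3 to 0.875 m from the base axis. Payload 6.4 kg.
Tool frame: the origin (TCP) lies midway between the tips of the shut fingers; the grasp point (between the pads) lies 19 mm behind it; z points along the fingers, y is the line along which they close (so a half turn about z gives the same grasp; the last joint's range is limited). The gripper opens to 85 mm and grips with 20 to 120 N. Pads are 22 mm wide; open, the fingers measure 114 mm over their backs; the gripper's body (76 mm by 85 mm) begins 54 mm behind the grasp point. The pads swing forward as they close: fully open they stand 13 mm farther back than shut.
Start: joints at [56.591, 10.359, 92.074, -0, 77.567, -11.82], TCP at [0.212, 0.535, 0.231] pointing down, gripper open.
Joint ranges: [-171.53, 171.53], [-51.25, 118.39], [17.06, 147.69], [-65.23, 245.23], [0, 150.52], [-178.68, 178.68]. Speed limits (degrees/s): [147.25, 147.25, 172.46, 180, 180, 180].

### API

Orientations are given as a 3x3 rotation matrix whose columns are the frame's x, y, z axes.
In Python, from cell import ctrl gives the robot as it stands. The module is installed in compiled form; this text tells all that it offers.
- The arm moves only by the shell command python3 -m handwheel 'ROWS' [FORCE]. ROWS is a JSON list of rows, 1 to 5 of them, each an object with the fields jaw (the opening from 0.0 (shut) to 1.0 (fully open)), trans (a list: dx, dy, dz in m), turn_vec (a list: a rotation vector rx, ry, rz in degrees); a field left out counts as zero (the opening has to be given); each row is the pose to reach, as a shift and turn from the pose commanded when the command began, along the tool's axes at that moment; what a row does not reach only later rows make up. A row lasts 1/12 s, in which the tool goes at most 0.0417 m and 7.16 degrees, less where a joint would pass 70% of its speed; a pose out of reach is approached as far as the arm can. The fingers move at their own pace and stop on an object; FORCE is the grip in N (left out, the last holds). Time passes only in rows, so rows that do not move let the fingers close. It prints the time, the measured TCP pose, the force, the opening and the grip force at its end. Input that does not fit is refused with a message, and nothing moves.
- ctrl.get_state(): the state, without advancing time (a new reading comes with each control period).
- ctrl.camera(name): name is "scene" or "top"; returns (picture, depth): 400x640x3 uint8, blue, green, red; 400x640 float32, m along the optical axis (not along the pixel's ray), 0 where there is no reading.
- ctrl.camera_params(name): a dict with "mtx" (3x3 intrinsics, pixels), "extrinsics" (4x4, takes a point from camera to world coordinates). Camera axes: x right, y up, looking along -z (the intrinsics and any distortion apply to the point x, -y, -z); pixel columns grow to the right and rows downward; lengths in m; the calibration is good to about 2 mm. A picture is of the moment at which its call begins. camera_params takes no time and is no camera call.
- ctrl.hand_in(): hands the job in; it is judged then, once.
The state is a dict: "t": time; "joint_positions": joint angles; "qvel": joint speeds; "effort": joint torques, N m; "tool_pos": TCP position; "orientation": TCP orientation; "wrist_force": force on the tool from outside, world axes, zero at the start; "torque": the same for the moment, N m; "gripper_width": opening from 0.0 (shut) to 1.0 (fully open); "grip_force": force on a finger pad.
Only numpy, scipy, OpenCV 4.12 (cv2) and the standard library are available. Lean on these libraries where they do the work, as an engineer would, in place of code of your own. Each camera call takes 0.05 s, during which the arm holds its last target. There are 200 camera calls.

### The job

The honey jar stands loose in the jar clamp, whose ratchet is still set to release. Flip the ratchet's direction tab over to tighten and swing the handle back and forth until the jaw holds the jar firmly in the V of the back jaw - stop as soon as the handle clearly stiffens (about twice as hard as when the jaw runs free), or the glass cracks. Do not handle the jar itself. Then let go, leaving the tab on tighten, the jar upright and the other things where they are.

Things in the scene. Friction and masses are not known exactly. Their poses are not given: they have to be found in the camera images.
- clamp: jar clamp: bamboo board 200 x 380 x 20 mm fixed to the worktop, carrying a ratchet, a sliding jaw and a back jaw. Origin on the worktop under the board, 10 mm to -y of its middle; z up; the jaws face each other along its y; at yaw 0 the handle points to -x, at the robot
- ratchet_axis (a point): upright axis of ratchet wheel and handle, 85 mm above the worktop. The wheel (20 teeth, 82 mm across) moves the sliding jaw by a rack, 12 mm per rad; anticlockwise from above closes it. It is stiff and stays where it is left, also under load
- handle (a joint): ratchet handle, rad about ratchet_axis, anticlockwise from above positive, 0 = along the board's -x, stops at +-0.65; stays where it is left and swings alone with 2 to 3 N at its post. Driving starts after up to 18 degrees of lost motion; with the jaw free it takes 7 to 8 N while moving (2 to 5 N standing still against it). Backwards the pawl clicks over the teeth with 2 to 3 N
- grip (a point): upright round black post at the handle's end, 24 mm diameter, foot 62 mm and top 108 mm above the worktop, 150 mm from ratchet_axis. This point is on its axis, 85 mm above the worktop. Once the jaw squeezes the jar, the effort here grows by 0.8 N per 10 N of clamping, within some 20 mm of travel: a good hold is 14 to 18 N moving, 7 to 11 N standing still
- tab (a joint): direction tab of the pawl, on the handle, pivot 58 mm out from ratchet_axis. -0.25 rad = fully to release (the handle drives clockwise and opens the jaw), +0.25 = fully to tighten (drives anticlockwise and closes). It leans to the side towards which the handle drives, stays where it is pushed, and moves with about 2 N at its top; from about 3 N the handle follows
- tab_top (a point): top of the upright black direction tab: 8 mm thick across the handle, 14 mm along it, top 95 mm above the worktop, standing 28 mm above its lever; 43 mm beyond its pivot, 101 mm from ratchet_axis. From release to tighten it moves about 21 mm across the handle, anticlockwise seen from above
- jaw_face (a point): middle of the sliding jaw's springy rubber face (76 mm wide, 56 mm tall), 55 mm above the worktop. It moves along the board's +y to close, 17 to 30 mm from its start until the jar is held: more than one stroke of the handle
- jaw: the sliding jaw with its rack, steel, 80 mm wide, 64 mm tall; origin on the board's surface under its rubber face; +y is the closing direction
- jar: glass honey jar with black lid, about 70 mm diameter, 108 mm tall, about 0.45 kg, standing loose on the board between the jaws; origin under its middle. Brittle: it cracks when clamped with more than 180 N
- back_jaw_v (a point): bottom line of the back jaw's rubber-faced V notch, 55 mm above the worktop; the back jaw is fixed on the board, the V opens to the board's -y, and the jar is pushed into it
- capsule_a: bystander: coffee capsule, black, 53 mm wide and 34 mm tall, standing on the board behind the ratchet; origin under its middle
- capsule_b: bystander: coffee capsule, black, 53 mm wide and 34 mm tall, on the worktop; origin under its middle
- mug: bystander: dark mug, 84 mm wide, 98 mm tall; origin under its middle
- tin: bystander: black sugar tin, 100 mm square, 160 mm tall with its handle; origin under its middle
- spoon: bystander: steel spoon lying on the worktop; origin under its middle
- shaker: bystander: steel salt shaker, 42 mm wide, 75 mm tall; origin under its middle
- spice_jar: bystander: small spice jar, 48 mm wide, 85 mm tall; origin under its middle

How it is judged (in metres and radians):
On the way, in this order (a step that is already met when the one before it is completed fails the run):
1. the direction tab is flipped to tighten (value of joint tab above 0.17 rad and contact force between jaw and jar below 2 N), for 0.1 s.
2. the jaw has come up to the jar and presses on it (contact force between jaw and jar above 8 N), for 0.1 s.
At the end, for the whole second after the job is handed in: The jaw presses the jar with 40 to 180 N, the tab is on the tighten side (above 0.15 rad), the jar is at rest, upright within 0.1 rad and in the V (its axis within 50 mm of the V's bottom line) (contact force between jaw and jar between 40 and 180 N and value of joint tab above 0.15 rad and angle between jar's own z axis and vertical below 0.1 rad and linear speed of jar below 0.02 m/s and horizontal distance between jar and back_jaw_v below 0.05 m); the robot touches nothing.
It fails at once if the jar is clamped with more than 180 N and cracks (contact force between jaw and jar above 180 N).
It fails at once if the robot handles the jar (contact force between any of the fingers, the arm and jar above 2 N).
It fails at once if a bystander is moved by more than 30 mm (distance of any of capsule_a, capsule_b, mug, tin, spoon, shaker, spice_jar from where it was at the start of the episode above 0.03 m).
It also fails if it takes over 69 s, if anything falls off the work surface, if the arm or the gripper's body presses on something with over 40 N, if the wrist force passes 120 N, or if a joint passes its speed limit or range.

## Working session

There is one attempt and no reset: what is moved stays moved. The work goes in short steps, Python scripts to look and compute and a shell command to move; the robot and the scene stay as the last step left them, time stands still between calls to the robot, and variables do not carry over. Pictures are saved under pics/ and viewed, at most 10 in all, crops included, and the job is handed in when it is done.

```bash
mkdir -p pics
cat > h.py <<'E'
import numpy as np, cv2
from cell import ctrl
def shot(name,fn=None):
    p,d=ctrl.camera(name)
    if fn: cv2.imwrite('pics/'+fn,p); np.save('pics/'+fn+'.npy',d)
    return p,d
def ray(name,u,v):
    c=ctrl.camera_params(name);M=np.array(c['mtx']);E=np.array(c['extrinsics'])
    x=(u-M[0,2])/M[0,0];y=(v-M[1,2])/M[1,1]
    return E[:3,3],E[:3,:3]@np.array([x,-y,-1.])
def atz(name,u,v,z):
    o,r=ray(name,u,v);return o+r*(z-o[2])/r[2]
def atd(name,u,v,d):
    o,r=ray(name,u,v);return o+r*d
E
python3 - <<'E'
from h import *
for n in('scene','top'):
    shot(n,n+'1.png');c=ctrl.camera_params(n);print(c)
s=ctrl.get_state();print(s)
E
```

```text
{'mtx': array([[446.86104926,   0.        , 316.75056595],
       [  0.        , 446.86104926, 203.80520478],
       [  0.        ,   0.        ,   1.        ]]), 'extrinsics': array([[-0.5411685 , -0.68977512,  0.48098539,  1.12985487],
       [ 0.84075443, -0.45496747,  0.29349036,  0.31884349],
       [ 0.01639036,  0.56321833,  0.82614555,  1.0254597 ],
       [ 0.        ,  0.        ,  0.        ,  1.        ]])}
{'mtx': array([[418.73994756,   0.        , 317.96131562],
       [  0.        , 418.73994756, 206.51243758],
       [  0.        ,   0.        ,   1.        ]]), 'extrinsics': array([[-0.02884779,  0.99748103, -0.06480276,  0.47223412],
       [-0.99939816, -0.02753234,  0.02110164,  0.00560907],
       [ 0.01926431,  0.0653725 ,  0.99767496,  1.29927743],
       [ 0.        ,  0.        ,  0.        ,  1.        ]])}
{'t': 0.1, 'joint_positions': array([ 5.65905361e+01,  1.03984690e+01,  9.21269468e+01,  2.72995994e-04,
        7.75668164e+01, -1.18198168e+01]), 'qvel': array([-0.09908102, -0.05764448, -0.19609628,  0.03814374,  0.02198064,
        0.03220215]), 'effort': array([-5.44797615e-05, -4.45877481e+01, -3.52238095e+01, -1.47988790e-04,
        4.02849982e-03,  8.41333019e-06]), 'tool_pos': array([0.21127222, 0.53423988, 0.23045747]), 'orientation': array([[-9.29842461e-01,  3.67956799e-01, -8.90246070e-04],
       [ 3.67957724e-01,  9.29841553e-01, -1.34119352e-03],
       [ 3.34286515e-04, -1.57467160e-03, -9.99998704e-01]]), 'wrist_force': array([-0.25192524,  0.1229223 , -0.5297525 ]), 'torque': array([-0.04853409,  0.02889984, -0.03748855]), 'grip_force': 0.0, 'gripper_width': 1.0031623310607103}
```

View pics/scene1.png

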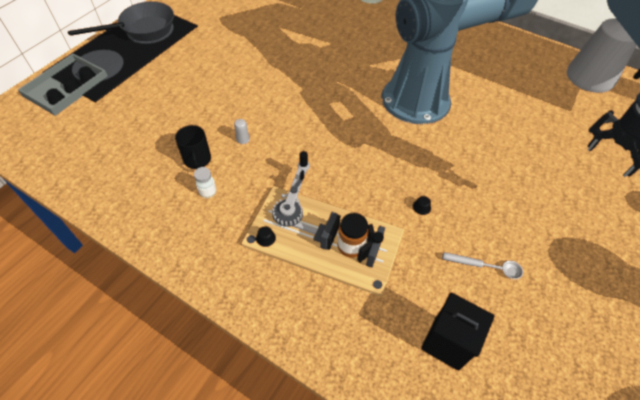

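View pics/top1.png

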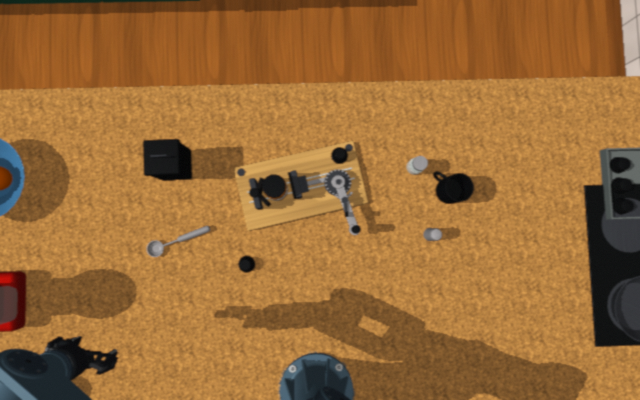

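The scene view shows the clamp with its handle pointing towards the robot. In the top view the wheel is at about (339,182), the post at (355,229) and the jar lid at (274,187). I'll enlarge the clamp.

Run:
```python
import cv2
t=cv2.imread('pics/top1.png')[140:245,230:380];s=cv2.imread('pics/scene1.png')[140:270,240:400]
cv2.imwrite('pics/tc.png',cv2.resize(t,None,fx=5,fy=5,interpolation=cv2.INTER_CUBIC))
cv2.imwrite('pics/sc.png',cv2.resize(s,None,fx=4.5,fy=4.5,interpolation=cv2.INTER_CUBIC))
```

```text
(no output)
```

View pics/tc.png

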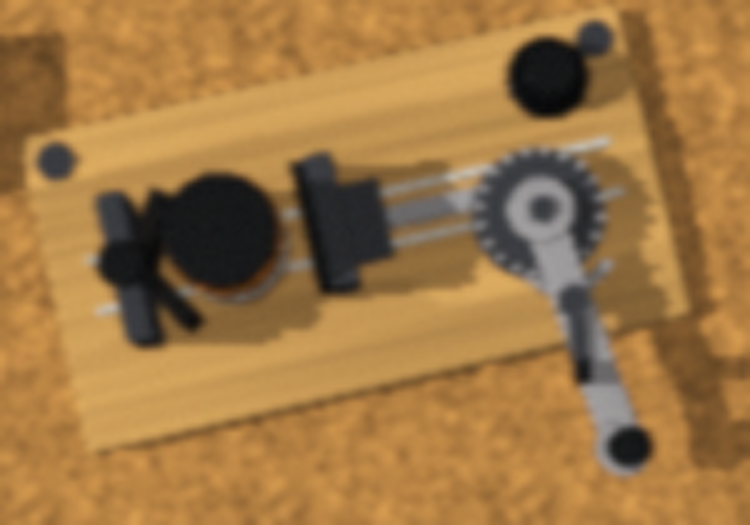

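View pics/sc.png

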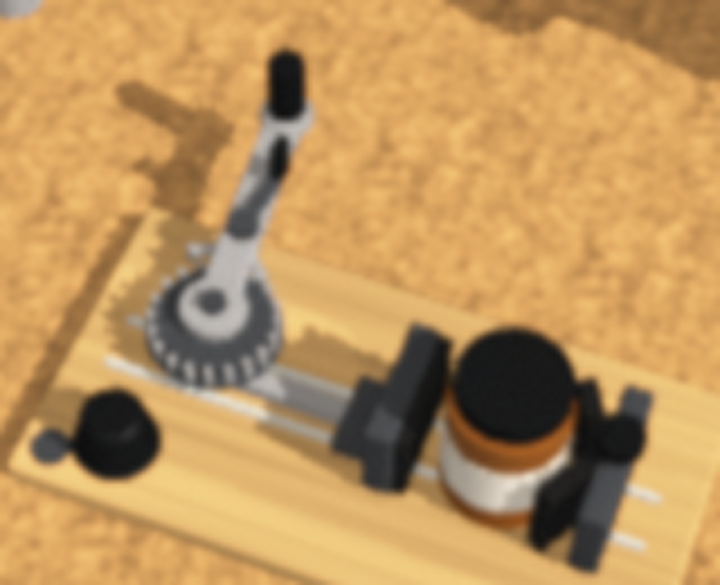

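The crops show, in full-image pixels:

| Point | Top view | Scene view |
|---|---|---|
| Hub | (338.6,181.6) | (287,206.7) |
| Post top | (355.8,229.2) | (303.6,153.3) |
| Tab top | (346.6,214) | (302.2,171.8) |

The tab leans to the jar side, which is clockwise (release).

Run:
```python
from h import *
def tri(a,b):
    o1,r1=ray('top',*a);o2,r2=ray('scene',*b)
    s=np.linalg.lstsq(np.c_[r1,-r2],o2-o1,rcond=None)[0]
    p,q=o1+r1*s[0],o2+r2*s[1];return ((p+q)/2).round(4),(p-q).round(4)
print('hub',tri((338.6,181.6),(287.1,206.7)),atz('top',338.6,181.6,.09))
print('post',tri((355.8,229.2),(303.6,153.3)),atz('top',355.8,229.2,.108),atz('scene',303.6,153.3,.108))
print('tab',tri((346.6,214),(302.2,171.8)),atz('top',346.6,214,.095),atz('scene',302.2,171.8,.095))
print('lid',atz('top',274,186,.128))
bl=[atz('top',230+u/5,140+v/5,.02) for u,v in((25,140),(615,10),(690,312),(92,450))]
print(np.array(bl).round(3))
for i in range(4): d=bl[(i+1)%4]-bl[i];print(np.hypot(*d[:2]),np.degrees(np.arctan2(d[1],d[0])))
```

```text
hub (array([ 0.6234, -0.0818,  0.0688]), array([ 0.0019, -0.0036,  0.0005])) [ 0.62171339 -0.08208419  0.09      ]
post (array([ 0.4814, -0.1238,  0.1138]), array([ 0.001 , -0.0019,  0.0002])) [ 0.4819504  -0.12540329  0.108     ] [ 0.47688393 -0.12565891  0.108     ]
tab (array([ 0.5256, -0.0999,  0.0977]), array([ 0.0017, -0.0033,  0.0004])) [ 0.52655334 -0.10178996  0.095     ] [ 0.52310827 -0.09938942  0.095     ]
lid [0.60939597 0.10254553 0.128     ]
[[ 0.681  0.23   0.02 ]
 [ 0.753 -0.136  0.02 ]
 [ 0.564 -0.175  0.02 ]
 [ 0.49   0.192  0.02 ]]
0.37245058557293675 -78.88252225343452
0.19295441094723031 -168.12928662187844
0.3749939484556762 101.40118032566788
0.19479452863333552 11.11683800059091
```

```bash
cat >> h.py <<'E'
from scipy.spatial.transform import Rotation as R
H=np.array([.6235,-.082])
def go(x,y,z,ya=None):
    "row for world TCP target, tool pointing down, tool y axis at world angle ya (mod 180)"
    s=ctrl.get_state();O=np.array(s['orientation']);d=O.T@(np.array([x,y,z])-s['tool_pos'])
    cur=np.degrees(np.arctan2(O[1,1],O[0,1]))
    ya=cur if ya is None else ya
    t=(ya-cur+90)%180-90
    T=R.from_euler('z',t,degrees=True).as_matrix()@O
    a=T[:,0].copy();a[2]=0;a/=np.linalg.norm(a)
    T=np.c_[a,np.cross([0,0,-1],a),[0,0,-1]]
    print('d',d.round(4),'rot',R.from_matrix(O.T@T).as_rotvec(degrees=True).round(2))
def pol(r,phi,off=0):
    "world point at radius r, handle angle phi (deg, world, from -x ccw), off = shift along ccw tangent"
    p=np.radians(phi);return H+r*np.array([-np.cos(p),-np.sin(p)])+off*np.array([np.sin(p),-np.cos(p)])
def st():
    s=ctrl.get_state();p=np.array(s['tool_pos']);v=p[:2]-H;ph=np.arctan2(-v[1],-v[0]);tn=np.array([np.sin(ph),-np.cos(ph)])
    O=s['orientation'];f=np.array(s['wrist_force']);
    print('t%.2f r%.4f phi%.1f z%.3f ya%.1f Ftan%.1f Frad%.1f Fz%.1f w%.2f g%.1f'%(s['t'],np.hypot(*v),np.degrees(ph),p[2],np.degrees(np.arctan2(O[1,1],O[0,1])),f[:2]@tn,-f[:2]@v/np.hypot(*v),f[2],s['gripper_width'],s['grip_force']))
E
python3 - <<'E'
from h import *
st();p=pol(.101,11.2,-.030);print(p);go(*p,.2,105)
E
```

```text
t0.10 r0.7414 phi-56.2 z0.230 ya68.4 Ftan0.1 Frad-0.2 Fz-0.5 w1.00 g0.0
[ 0.5185965  -0.07218901]
d [-0.5089 -0.4508  0.031 ] rot [ -0.08  -0.05 -36.59]
```

```bash
python3 -m handwheel '[{"jaw":0, "trans":[-0.03, -0.0265, 0]}, {"jaw":0, "trans":[-0.06, -0.053, 0]}, {"jaw":0, "trans":[-0.09, -0.0795, 0]}, {"jaw":0, "trans":[-0.12, -0.106, 0]}, {"jaw":0, "trans":[-0.15, -0.1325, 0]}]'
python3 -m handwheel '[{"jaw":0, "trans":[-0.03, -0.0265, 0]}, {"jaw":0, "trans":[-0.06, -0.053, 0]}, {"jaw":0, "trans":[-0.09, -0.0795, 0]}, {"jaw":0, "trans":[-0.12, -0.106, 0]}, {"jaw":0, "trans":[-0.15, -0.1325, 0]}]'
python3 -m handwheel '[{"jaw":0, "trans":[-0.03, -0.0265, 0]}, {"jaw":0, "trans":[-0.06, -0.053, 0]}, {"jaw":0, "trans":[-0.09, -0.0795, 0]}, {"jaw":0, "trans":[-0.12, -0.106, 0]}, {"jaw":0, "trans":[-0.15, -0.1325, 0]}]'
python3 -m handwheel '[{"jaw":0, "trans":[-0.03, -0.0265, 0], "turn_vec":[0, 0, -7]}, {"jaw":0, "trans":[-0.059, -0.053, 0], "turn_vec":[0, 0, -14]}, {"jaw":0, "trans":[-0.059, -0.053, 0], "turn_vec":[0, 0, -21]}, {"jaw":0, "trans":[-0.059, -0.053, 0], "turn_vec":[0, 0, -28]}, {"jaw":0, "trans":[-0.059, -0.053, 0], "turn_vec":[0, 0, -35]}]'
python3 - <<'E'
from h import *
st();p=pol(.101,11.2,-.030);go(*p,.078,105)
E
```

```text
t: 0.52
tool_pos: [0.3023, 0.3545, 0.2308]
orientation: [[-0.93, 0.367, -0.001], [0.367, 0.93, -0.0], [0.0, -0.001, -1.0]]
wrist_force: [0.9, 0.9, 0.1]
gripper_width: 0.297
grip_force: 0.0
t: 0.93
tool_pos: [0.3932, 0.1761, 0.2312]
orientation: [[-0.93, 0.368, 0.0], [0.368, 0.93, 0.0], [0.0, 0.0, -1.0]]
wrist_force: [0.8, 0.4, -0.5]
gripper_width: -0.003
grip_force: 0.0
t: 1.35
tool_pos: [0.484, -0.0025, 0.2311]
orientation: [[-0.93, 0.368, -0.0], [0.368, 0.93, 0.0], [0.0, 0.0, -1.0]]
wrist_force: [0.2, 0.3, -0.2]
gripper_width: 0.003
grip_force: 0.0
t: 1.77
tool_pos: [0.5189, -0.0725, 0.2305]
orientation: [[-0.972, -0.236, -0.002], [-0.236, 0.972, 0.001], [0.001, 0.001, -1.0]]
wrist_force: [0.1, 0.6, -0.5]
gripper_width: -0.001
grip_force: 0.0
t1.77 r0.1051 phi-5.2 z0.230 ya103.6 Ftan-0.6 Frad-0.0 Fz-0.5 w-0.00 g0.0
d [-0.      0.0002  0.1525] rot [ 0.06 -0.08 -1.36]
```

```bash
python3 -m handwheel '[{"jaw":0, "trans":[0, 0, 0.04]}, {"jaw":0, "trans":[0, 0, 0.08]}, {"jaw":0, "trans":[0, 0, 0.12]}, {"jaw":0, "trans":[0, 0, 0.145]}, {"jaw":0, "trans":[0, 0, 0.152]}]'
python3 -m handwheel '[{"jaw":0, "trans":[0, -0.003, 0]}, {"jaw":0, "trans":[0, -0.006, 0]}, {"jaw":0, "trans":[0, -0.009, 0]}, {"jaw":0, "trans":[0, -0.011, 0]}, {"jaw":0, "trans":[0, -0.013, 0]}]' | grep -E 'pos|force'
python3 -m handwheel '[{"jaw":0, "trans":[0, -0.002, 0]}, {"jaw":0, "trans":[0, -0.004, 0]}, {"jaw":0, "trans":[0, -0.006, 0]}, {"jaw":0, "trans":[0, -0.008, 0]}, {"jaw":0, "trans":[0, -0.010, 0]}]'| grep -E 'pos|force'
python3 - <<'E'
from h import *
st()
p,d=shot('top','t2.png');q,d=shot('scene','s2.png')
a=cv2.resize(p[140:245,300:380],None,fx=5,fy=5,interpolation=2);b=cv2.resize(q[140:245,240:320],None,fx=5,fy=5,interpolation=2)
cv2.imwrite('pics/c2.png',np.hstack([a,b]))
E
```

```text
t: 2.18
tool_pos: [0.5151, -0.0701, 0.0742]
orientation: [[-0.973, -0.232, -0.009], [-0.232, 0.973, 0.003], [0.008, 0.005, -1.0]]
wrist_force: [-0.6, 0.6, -0.5]
gripper_width: 0.003
grip_force: 0.0
tool_pos: [0.5235, -0.0848, 0.0812]
wrist_force: [-0.1, 1.5, 1.0]
grip_force: 0.8
tool_pos: [0.5243, -0.0939, 0.0793]
wrist_force: [-0.8, 2.0, 2.1]
grip_force: 1.1
t3.02 r0.0999 phi6.8 z0.079 ya103.4 Ftan-2.1 Frad-0.5 Fz2.1 w-0.00 g1.1
```

View pics/c2.png

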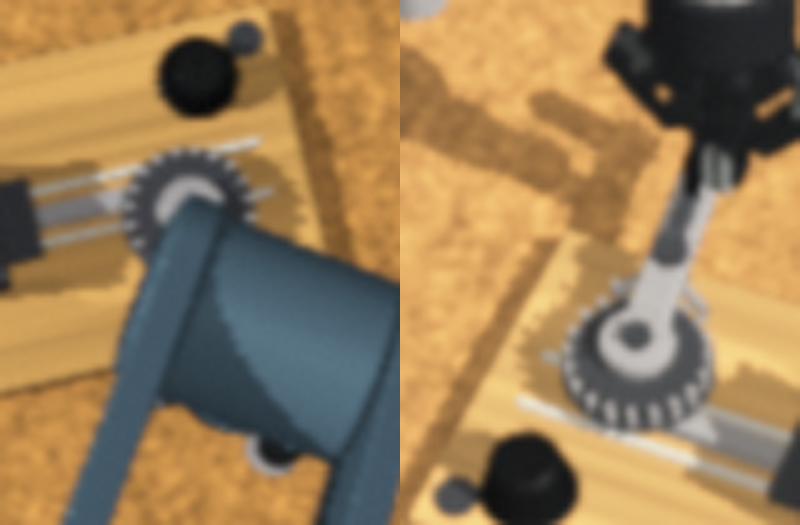

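The fingers press on the tab with about 2 N, and in the scene view (right half) the lever at (690,170) has begun to swing over to the left of the handle. I'll keep pushing.

```bash
for i in 1; do python3 -m handwheel '[{"jaw":0, "trans":[0, -0.0015, 0]}, {"jaw":0, "trans":[0, -0.003, 0]}, {"jaw":0, "trans":[0, -0.0045, 0]}, {"jaw":0, "trans":[0, -0.006, 0]}, {"jaw":0, "trans":[0, -0.006, 0]}]' | grep -E 'pos|force'; python3 -c "from h import *;st()"; done
python3 -m handwheel '[{"jaw":0, "trans":[0, -0.0015, 0]}, {"jaw":0, "trans":[0, -0.003, 0]}, {"jaw":0, "trans":[0, -0.0045, 0]}, {"jaw":0, "trans":[0, -0.005, 0]}, {"jaw":0, "trans":[0, -0.005, 0]}]'| grep -E 'pos|force'
python3 -c "from h import *;st()"
python3 -m handwheel '[{"jaw":0, "trans":[0, -0.001, 0]}, {"jaw":0, "trans":[0, -0.002, 0]}, {"jaw":0, "trans":[0, -0.003, 0]}, {"jaw":0, "trans":[0, -0.003, 0]}, {"jaw":0, "trans":[0, -0.003, 0]}]'| grep -E 'pos|force'
python3 -c "from h import *;st()"
```

```text
tool_pos: [0.5259, -0.0999, 0.0792]
wrist_force: [-0.2, 0.8, 0.2]
grip_force: 0.9
t3.53 r0.0992 phi10.4 z0.079 ya103.4 Ftan-0.8 Frad-0.0 Fz0.2 w0.00 g0.9
tool_pos: [0.5271, -0.1046, 0.0793]
wrist_force: [1.3, 3.0, -1.1]
grip_force: 1.5
t3.95 r0.0990 phi13.2 z0.079 ya103.4 Ftan-2.7 Frad1.9 Fz-1.1 w-0.00 g1.5
tool_pos: [0.5277, -0.1077, 0.0793]
wrist_force: [0.7, 2.3, 0.4]
grip_force: 1.4
t4.37 r0.0992 phi15.0 z0.079 ya103.4 Ftan-2.0 Frad1.3 Fz0.4 w-0.01 g1.4
```

```bash
python3 -m handwheel '[{"jaw":0, "trans":[0, 0.015, 0]}, {"jaw":0, "trans":[0, 0.02, -0.04]}, {"jaw":0, "trans":[0, 0.03, -0.08]}, {"jaw":0, "trans":[0, 0.06, -0.1]}, {"jaw":0, "trans":[0, 0.1, -0.1]}]' >/dev/null
python3 -m handwheel '[{"jaw":0, "trans":[0, 0.04, 0]}, {"jaw":0, "trans":[0, 0.08, 0]}, {"jaw":0, "trans":[0, 0.12, 0]}, {"jaw":0, "trans":[0, 0.16, 0]}, {"jaw":0, "trans":[0, 0.16, 0]}]'
python3 - <<'E'
from h import *
st()
p,d=shot('top','t3.png');q,d=shot('scene','s3.png')
a=cv2.resize(p[160:245,310:380],None,fx=6,fy=6,interpolation=2);b=cv2.resize(q[140:225,260:320],None,fx=6,fy=6,interpolation=2)
cv2.imwrite('pics/c3.png',np.hstack([a,b]))
E
```

```text
t: 5.2
tool_pos: [0.4644, 0.1512, 0.1792]
orientation: [[-0.971, -0.238, -0.001], [-0.238, 0.971, 0.001], [0.001, 0.002, -1.0]]
wrist_force: [-0.5, -0.6, -0.1]
gripper_width: 0.002
grip_force: 0.0
t5.20 r0.2823 phi-55.7 z0.179 ya103.8 Ftan0.7 Frad0.2 Fz-0.1 w0.00 g0.0
```

View pics/c3.png

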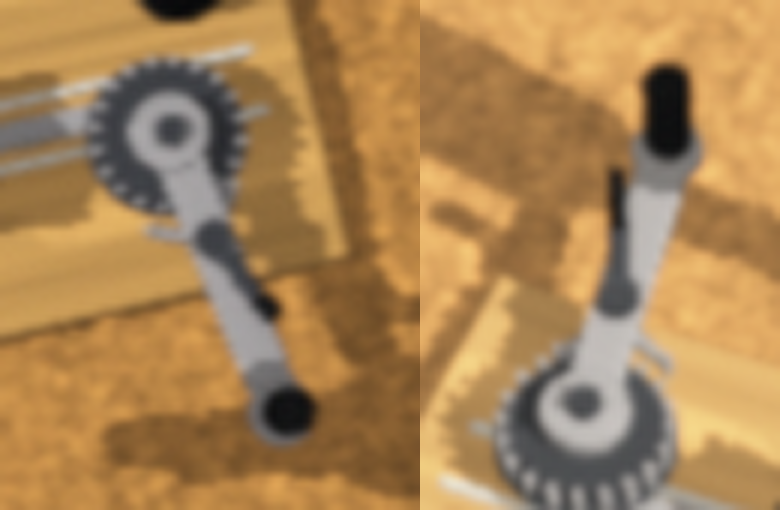

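The tab now leans to the anticlockwise side, at (266,303) in the left crop, while the post is at (290,410) and the hub at (172,131). I'll compute the angles.

Run:
```python
from h import *
h=H
for n,u,v,z in(('hub',338.7,181.8,.09),('post',358.3,228.3,.108),('tab',354.3,210.5,.095)):
    p=atz('top',u,v,z)[:2];d=p-h;print(n,p.round(4),np.hypot(*d).round(4),np.degrees(np.arctan2(-d[1],-d[0])).round(1))
print(atz('scene',301.2,152.5,.108))
p=pol(.150,20);print(p);go(*p,.17,110)
```

```text
hub [ 0.6211 -0.0824] 0.0024 8.5
post [ 0.4843 -0.1326] 0.1481 20.0
tab [ 0.536  -0.1244] 0.0972 25.8
[ 0.47810791 -0.13261271  0.108     ]
[ 0.48254611 -0.13330302]
d [ 0.0503 -0.276   0.0096] rot [-0.07 -0.02 -6.36]
```

```bash
python3 -m handwheel '[{"jaw":0.6, "trans":[0.009, -0.04, 0]}, {"jaw":0.6, "trans":[0.018, -0.08, 0]}, {"jaw":0.6, "trans":[0.027, -0.12, 0]}, {"jaw":0.6, "trans":[0.036, -0.16, 0]}, {"jaw":0.6, "trans":[0.045, -0.2, 0]}]' >/dev/null
python3 -m handwheel '[{"jaw":0.6, "trans":[0.003, -0.04, 0]}, {"jaw":0.6, "trans":[0.005, -0.076, 0]}, {"jaw":0.6, "trans":[0.005, -0.076, 0], "turn_vec":[0, 0, -6.4]}, {"jaw":0.6, "trans":[0.005, -0.076, 0], "turn_vec":[0, 0, -6.4]}]'
python3 - <<'E'
from h import *
st();p=pol(.150,20);go(*p,.072,110)
E
```

```text
t: 6.05
tool_pos: [0.4821, -0.1384, 0.1792]
orientation: [[-0.942, -0.337, -0.001], [-0.337, 0.942, -0.001], [0.001, -0.001, -1.0]]
wrist_force: [-0.7, 0.5, -0.3]
gripper_width: 0.598
grip_force: 0.0
t6.05 r0.1522 phi21.8 z0.179 ya109.7 Ftan-0.8 Frad-0.5 Fz-0.3 w0.60 g0.0
d [-0.0022  0.0048  0.1072] rot [-0.04 -0.05 -0.32]
```

```bash
python3 -m handwheel '[{"jaw":0.6, "trans":[-0.002, 0.005, 0.03]}, {"jaw":0.6, "trans":[-0.002, 0.005, 0.06]}, {"jaw":0.6, "trans":[-0.002, 0.005, 0.09]}, {"jaw":0.6, "trans":[-0.002, 0.005, 0.107]}, {"jaw":0.6, "trans":[-0.002, 0.005, 0.107]}]' |grep -E 'pos|force'
python3 -m handwheel '[{"jaw":0}, {"jaw":0}, {"jaw":0}, {"jaw":0}, {"jaw":0}]' 30 |grep -E 'pos|force'
python3 -m handwheel '[{"jaw":0}, {"jaw":0}, {"jaw":0}]' |grep -E 'pos|force'
python3 -c "from h import *;st()"
```

```text
tool_pos: [0.4792, -0.1275, 0.0683]
wrist_force: [-0.3, 1.2, -1.2]
grip_force: 0.0
tool_pos: [0.4839, -0.13, 0.0739]
wrist_force: [-1.5, -1.6, 5.9]
grip_force: 30.1
tool_pos: [0.4839, -0.1301, 0.0739]
wrist_force: [-2.9, -1.2, 7.5]
grip_force: 30.4
t7.13 r0.1477 phi19.0 z0.074 ya109.8 Ftan0.2 Frad-3.2 Fz7.5 w0.27 g30.4
```

```bash
python3 -m handwheel '[{"jaw":0, "trans":[-0.0006, -0.0131, 0], "turn_vec":[0, 0, -5]}, {"jaw":0, "trans":[-0.0023, -0.026, 0], "turn_vec":[0, 0, -10]}, {"jaw":0, "trans":[-0.0051, -0.0388, 0], "turn_vec":[0, 0, -15]}, {"jaw":0, "trans":[-0.009, -0.0513, 0], "turn_vec":[0, 0, -20]}, {"jaw":0, "trans":[-0.0141, -0.0634, 0], "turn_vec":[0, 0, -25]}]' |grep -E 'pos|force'
python3 -c "from h import *;st()"
python3 -m handwheel '[{"jaw":0}, {"jaw":0}, {"jaw":0}]' |grep -E 'pos|force'
python3 -c "from h import *;st()"
```

```text
tool_pos: [0.5174, -0.1847, 0.0738]
wrist_force: [-8.0, 1.8, 13.4]
grip_force: 30.9
t7.55 r0.1477 phi44.1 z0.074 ya135.0 Ftan-6.9 Frad-4.5 Fz13.4 w0.27 g30.9
tool_pos: [0.5182, -0.1855, 0.0739]
wrist_force: [-4.4, -3.6, 8.1]
grip_force: 31.8
t7.80 r0.1476 phi44.5 z0.074 ya134.8 Ftan-0.5 Frad-5.7 Fz8.1 w0.27 g31.8
```

```bash
python3 -m handwheel '[{"jaw":0, "trans":[-0.0011, 0.0183, 0], "turn_vec":[0, 0, 7]}, {"jaw":0, "trans":[-0.0045, 0.0363, 0], "turn_vec":[0, 0, 14]}, {"jaw":0, "trans":[-0.01, 0.0538, 0], "turn_vec":[0, 0, 21]}, {"jaw":0, "trans":[-0.0176, 0.0704, 0], "turn_vec":[0, 0, 28]}, {"jaw":0, "trans":[-0.0271, 0.086, 0], "turn_vec":[0, 0, 35]}]' >/dev/null
python3 -c "from h import *;st()"
python3 -m handwheel '[{"jaw":0, "trans":[-0.001, 0.017, 0], "turn_vec":[0, 0, 6.5]}, {"jaw":0, "trans":[-0.0038, 0.0337, 0], "turn_vec":[0, 0, 13]}, {"jaw":0, "trans":[-0.0086, 0.0501, 0], "turn_vec":[0, 0, 19.5]}, {"jaw":0, "trans":[-0.0152, 0.0658, 0], "turn_vec":[0, 0, 26]}, {"jaw":0, "trans":[-0.0228, 0.0795, 0], "turn_vec":[0, 0, 32]}]' >/dev/null
python3 -c "from h import *;st()"
```

```text
t8.22 r0.1479 phi8.9 z0.074 ya99.3 Ftan4.6 Frad4.8 Fz0.9 w0.27 g32.7
t8.63 r0.1482 phi-23.8 z0.074 ya67.4 Ftan3.0 Frad10.2 Fz-3.5 w0.27 g32.0
```

```bash
python3 -m handwheel '[{"jaw":0, "trans":[-0.0011, -0.0183, 0], "turn_vec":[0, 0, -7]}, {"jaw":0, "trans":[-0.0045, -0.0363, 0], "turn_vec":[0, 0, -14]}, {"jaw":0, "trans":[-0.01, -0.0538, 0], "turn_vec":[0, 0, -21]}, {"jaw":0, "trans":[-0.0176, -0.0704, 0], "turn_vec":[0, 0, -28]}, {"jaw":0, "trans":[-0.0271, -0.086, 0], "turn_vec":[0, 0, -35]}]' >/dev/null
python3 -c "from h import *;st()"
python3 -m handwheel '[{"jaw":0, "trans":[-0.0006, -0.0131, 0], "turn_vec":[0, 0, -5]}, {"jaw":0, "trans":[-0.0023, -0.026, 0], "turn_vec":[0, 0, -10]}, {"jaw":0, "trans":[-0.0051, -0.0388, 0], "turn_vec":[0, 0, -15]}]' >/dev/null
python3 -c "from h import *;st()"
```

```text
t9.05 r0.1480 phi11.2 z0.074 ya103.1 Ftan-8.1 Frad1.8 Fz11.9 w0.27 g33.6
t9.30 r0.1479 phi26.4 z0.074 ya118.0 Ftan-8.9 Frad-4.3 Fz15.7 w0.27 g34.3
```

```bash
python3 -m handwheel '[{"jaw":0, "trans":[-0.0001, -0.0052, 0], "turn_vec":[0, 0, -2]}, {"jaw":0, "trans":[-0.0004, -0.0105, 0], "turn_vec":[0, 0, -4]}, {"jaw":0, "trans":[-0.0008, -0.0157, 0], "turn_vec":[0, 0, -6]}]' >/dev/null
python3 -c "from h import *;st()"
python3 -m handwheel '[{"jaw":0, "trans":[-0.0001, -0.0052, 0], "turn_vec":[0, 0, -2]}, {"jaw":0, "trans":[-0.0004, -0.0105, 0], "turn_vec":[0, 0, -4]}, {"jaw":0, "trans":[-0.0008, -0.0157, 0], "turn_vec":[0, 0, -6]}]' >/dev/null
python3 -c "from h import *;st()"
```

```text
t9.55 r0.1479 phi32.5 z0.074 ya123.9 Ftan-8.5 Frad-7.4 Fz18.0 w0.27 g34.3
t9.80 r0.1479 phi38.5 z0.074 ya129.9 Ftan-10.1 Frad-7.5 Fz16.4 w0.27 g34.3
```

```bash
python3 -m handwheel '[{"jaw":0, "trans":[0, -0.0026, 0], "turn_vec":[0, 0, -1]}, {"jaw":0, "trans":[-0.0001, -0.0052, 0], "turn_vec":[0, 0, -2]}]' >/dev/null
python3 -c "from h import *;st()"
python3 -m handwheel '[{"jaw":0}, {"jaw":0}, {"jaw":0}]' >/dev/null
python3 -c "from h import *;st()"
python3 - <<'E'
from h import *
p,d=shot('top','t4.png');q,d=shot('scene','s4.png')
cv2.imwrite('pics/c4.png',np.hstack([cv2.resize(p[150:230,240:320],None,fx=5,fy=5,interpolation=2),cv2.resize(q[190:270,300:380],None,fx=5,fy=5,interpolation=2)]))
E
```

```text
t9.97 r0.1479 phi40.6 z0.074 ya131.9 Ftan-9.2 Frad-7.3 Fz18.1 w0.27 g34.3
t10.22 r0.1479 phi40.8 z0.074 ya131.8 Ftan-6.1 Frad-6.8 Fz14.9 w0.27 g33.9
```

View pics/c4.png

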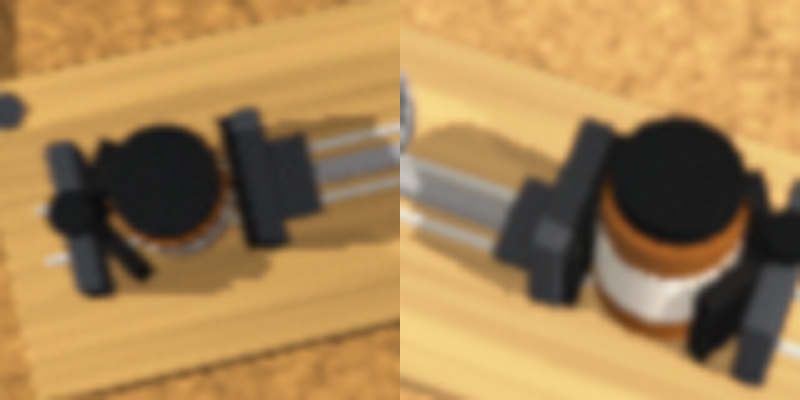

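The jaw face stands close to the jar, with a narrow gap at about (230,180) in the left crop. The jar is against the V and upright. I'll continue in small steps.

```bash
python3 -m handwheel '[{"jaw":0, "trans":[0, -0.0026, 0], "turn_vec":[0, 0, -1]}, {"jaw":0, "trans":[-0.0001, -0.0052, 0], "turn_vec":[0, 0, -2]}]' >/dev/null
python3 -c "from h import *;st()"
python3 -m handwheel '[{"jaw":0, "trans":[0, -0.0026, 0], "turn_vec":[0, 0, -1]}, {"jaw":0, "trans":[-0.0001, -0.0052, 0], "turn_vec":[0, 0, -2]}]' >/dev/null
python3 -c "from h import *;st()"
python3 -m handwheel '[{"jaw":0}, {"jaw":0}, {"jaw":0}]' >/dev/null
python3 -c "from h import *;st()"
```

```text
t10.48 r0.1479 phi42.5 z0.074 ya133.9 Ftan-10.0 Frad-8.4 Fz16.2 w0.27 g34.2
t10.65 r0.1479 phi44.6 z0.074 ya135.9 Ftan-9.3 Frad-8.7 Fz16.6 w0.27 g34.2
t10.90 r0.1479 phi44.8 z0.074 ya135.8 Ftan-6.8 Frad-7.6 Fz13.8 w0.27 g33.9
```

```bash
python3 -m handwheel '[{"jaw":0, "trans":[-0.0011, 0.0183, 0], "turn_vec":[0, 0, 7]}, {"jaw":0, "trans":[-0.0045, 0.0363, 0], "turn_vec":[0, 0, 14]}, {"jaw":0, "trans":[-0.01, 0.0538, 0], "turn_vec":[0, 0, 21]}, {"jaw":0, "trans":[-0.0176, 0.0704, 0], "turn_vec":[0, 0, 28]}, {"jaw":0, "trans":[-0.0271, 0.086, 0], "turn_vec":[0, 0, 35]}]' >/dev/null
python3 -c "from h import *;st()"
python3 -m handwheel '[{"jaw":0, "trans":[-0.001, 0.017, 0], "turn_vec":[0, 0, 6.5]}, {"jaw":0, "trans":[-0.0038, 0.0337, 0], "turn_vec":[0, 0, 13]}, {"jaw":0, "trans":[-0.0086, 0.0501, 0], "turn_vec":[0, 0, 19.5]}, {"jaw":0, "trans":[-0.0152, 0.0658, 0], "turn_vec":[0, 0, 26]}, {"jaw":0, "trans":[-0.0228, 0.0795, 0], "turn_vec":[0, 0, 32]}]' >/dev/null
python3 -c "from h import *;st()"
python3 -m handwheel '[{"jaw":0, "trans":[-0.0003, -0.0092, 0], "turn_vec":[0, 0, -3.5]}, {"jaw":0, "trans":[-0.0011, -0.0183, 0], "turn_vec":[0, 0, -7]}, {"jaw":0, "trans":[-0.0025, -0.0273, 0], "turn_vec":[0, 0, -10.5]}, {"jaw":0, "trans":[-0.0045, -0.0363, 0], "turn_vec":[0, 0, -14]}]' >/dev/null
python3 -c "from h import *;st()"
python3 -m handwheel '[{"jaw":0, "trans":[-0.0001, -0.0052, 0], "turn_vec":[0, 0, -2]}, {"jaw":0, "trans":[-0.0004, -0.0105, 0], "turn_vec":[0, 0, -4]}]' >/dev/null
python3 -c "from h import *;st()"
```

```text
t11.32 r0.1479 phi9.7 z0.074 ya100.3 Ftan3.8 Frad4.7 Fz2.1 w0.27 g33.0
t11.73 r0.1481 phi-22.8 z0.074 ya68.4 Ftan5.5 Frad10.7 Fz-3.5 w0.27 g32.2
t12.07 r0.1482 phi-8.7 z0.074 ya82.9 Ftan-8.2 Frad1.1 Fz7.3 w0.27 g33.3
t12.23 r0.1481 phi-4.8 z0.074 ya86.8 Ftan-5.7 Frad0.7 Fz9.2 w0.27 g33.5
```

```bash
python3 -m handwheel '[{"jaw":0, "trans":[-0.0001, -0.0052, 0], "turn_vec":[0, 0, -2]}, {"jaw":0, "trans":[-0.0004, -0.0105, 0], "turn_vec":[0, 0, -4]}]' >/dev/null
python3 -c "from h import *;st()"
python3 -m handwheel '[{"jaw":0, "trans":[-0.0001, -0.0052, 0], "turn_vec":[0, 0, -2]}, {"jaw":0, "trans":[-0.0004, -0.0105, 0], "turn_vec":[0, 0, -4]}]' >/dev/null
python3 -c "from h import *;st()"
```

```text
t12.40 r0.1481 phi-0.9 z0.074 ya90.8 Ftan-7.9 Frad-1.9 Fz11.4 w0.27 g33.7
t12.57 r0.1482 phi3.0 z0.074 ya94.8 Ftan-9.5 Frad-3.1 Fz12.7 w0.27 g34.0
```

```bash
python3 -m handwheel '[{"jaw":0, "trans":[0, -0.0026, 0], "turn_vec":[0, 0, -1]}, {"jaw":0, "trans":[-0.0001, -0.0052, 0], "turn_vec":[0, 0, -2]}]' >/dev/null
python3 -c "from h import *;st()"
python3 -m handwheel '[{"jaw":0, "trans":[0, -0.0026, 0], "turn_vec":[0, 0, -1]}, {"jaw":0, "trans":[-0.0001, -0.0052, 0], "turn_vec":[0, 0, -2]}]' >/dev/null
python3 -c "from h import *;st()"
```

```text
t12.73 r0.1482 phi4.8 z0.074 ya96.7 Ftan-11.5 Frad-2.0 Fz15.0 w0.27 g34.2
t12.90 r0.1482 phi6.7 z0.074 ya98.7 Ftan-12.8 Frad-4.2 Fz15.1 w0.27 g34.3
```

```bash
python3 -m handwheel '[{"jaw":0, "trans":[0, -0.0016, 0], "turn_vec":[0, 0, -0.6]}, {"jaw":0, "trans":[0, -0.0032, 0], "turn_vec":[0, 0, -1.2]}]' >/dev/null
python3 -c "from h import *;st()"
python3 -m handwheel '[{"jaw":0}, {"jaw":0}, {"jaw":0}]' >/dev/null
python3 -c "from h import *;st()"
```

```text
t13.07 r0.1481 phi7.9 z0.074 ya99.9 Ftan-12.2 Frad0.6 Fz13.4 w0.27 g34.1
t13.32 r0.1480 phi7.9 z0.074 ya99.9 Ftan-10.2 Frad-2.1 Fz14.9 w0.27 g34.1
```

```bash
python3 -m handwheel '[{"jaw":0, "trans":[0, -0.0026, 0], "turn_vec":[0, 0, -1]}, {"jaw":0, "trans":[0, -0.0042, 0], "turn_vec":[0, 0, -1.6]}]' >/dev/null
python3 -c "from h import *;st()"
python3 -m handwheel '[{"jaw":0}, {"jaw":0}, {"jaw":0}]' >/dev/null
python3 -c "from h import *;st()"
```

```text
t13.48 r0.1481 phi9.3 z0.074 ya101.6 Ftan-15.1 Frad-1.9 Fz17.2 w0.27 g34.7
t13.73 r0.1481 phi9.4 z0.074 ya101.5 Ftan-11.8 Frad-1.4 Fz16.3 w0.27 g34.4
```

```bash
python3 -m handwheel '[{"jaw":0, "trans":[0, 0.002, 0]}, {"jaw":0.6, "trans":[0, 0.002, 0]}, {"jaw":0.6, "trans":[0, 0.002, 0]}, {"jaw":0.6, "trans":[0, 0.002, 0]}, {"jaw":0.6, "trans":[0, 0.002, 0]}]' >/dev/null
python3 -c "from h import *;st()"
python3 -m handwheel '[{"jaw":0.6, "trans":[0, 0, -0.03]}, {"jaw":0.6, "trans":[0, 0, -0.06]}, {"jaw":0.6, "trans":[0, 0, -0.09]}, {"jaw":0.6, "trans":[0, 0, -0.12]}, {"jaw":0.6, "trans":[0.04, 0, -0.12]}]' >/dev/null
python3 -m handwheel '[{"jaw":0.6, "trans":[0.04, 0, 0]}, {"jaw":0.6, "trans":[0.08, 0, 0]}, {"jaw":0.6, "trans":[0.1, 0.03, 0]}, {"jaw":0.6, "trans":[0.1, 0.03, 0]}]' >/dev/null
python3 - <<'E'
from h import *
st()
p,d=shot('top','t5.png');q,d=shot('scene','s5.png')
cv2.imwrite('pics/c5.png',np.hstack([cv2.resize(p[145:245,235:375],None,fx=3,fy=3,interpolation=2),cv2.resize(q[150:250,260:380],None,fx=3,fy=3,interpolation=2)]))
E
```

```text
t14.15 r0.1487 phi9.5 z0.072 ya101.6 Ftan-2.5 Frad0.1 Fz2.6 w0.60 g1.2
t14.90 r0.2951 phi4.1 z0.191 ya101.4 Ftan-0.1 Frad0.5 Fz-0.5 w0.60 g0.0
```

View pics/c5.png

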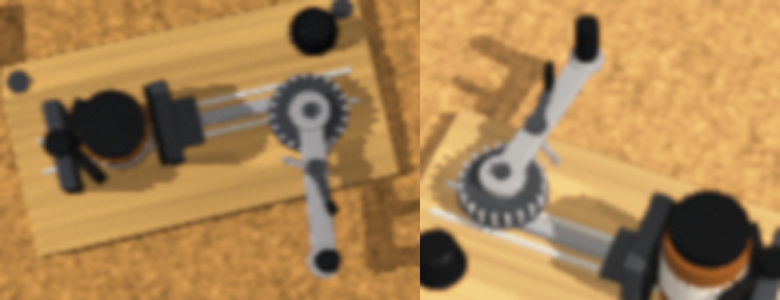

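The tab still leans to tighten at (332,208), and the jaw presses on the jar, which stands upright in the V at (110,125). The gripper is clear of everything, so I'm handing in.

```bash
python3 -c "
from cell import ctrl
print(ctrl.hand_in())"
```

```text
the job is handed in; nothing more can be done
None
```

I flipped the tab to tighten, clamped the jar upright in the V until the handle stiffened to about 15 N moving (roughly 85 N on the jar by my estimate), let go and handed in; the hand-in returned no verdict.

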